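# Hold the label printer's sprung cover open for the waiting roll

## Robot

A 6-joint arm with a two-finger parallel gripper is mounted at the origin on the work surface. World frame = base frame: x ahead of the robot, y to its left, z up, the work surface at z = 0. Lengths are in m, angles in degrees, forces in N, time in s.
With the tool pointing down it reaches from about 0.25 to 0.725 m from the base axis. Payload 9.7 kg.
Tool frame: the origin (TCP) lies midway between the tips of the shut fingers; the grasp point (between the pads) lies 19 mm behind it (bot.hold_point_z is the distance from the TCP to the grasp point, in m); z points along the fingers, y is the line along which they close (so a half turn about z gives the same grasp; the last joint's range is limited). The gripper opens to 85 mm and grips with 20 to 120 N. Pads are 22 mm wide; open, the fingers measure 114 mm over their backs; the gripper's body (76 mm by 85 mm) begins 54 mm behind the grasp point. The pads swing forward as they close: fully open they stand 13 mm farther back than shut.
Start: joints at [0, 4.979, 10.078, 95.1, 0, 90], TCP at [0.55, -0, 0.231] pointing down, gripper open.
Joint ranges: [-179.16, 179.16], [-48.56, 103.87], [-65.8, 70.77], [-126.05, 130.52], [-82.76, 87.17], [-180, 180]. Speed limits (degrees/s): [127.2, 127.2, 147.25, 180, 180, 180].

## Interface

Orientations are given as [roll, pitch, yaw] about the fixed x, y, z axes, in that order (R = Rz(yaw) Ry(pitch) Rx(roll)).
In Python, from workcell import bot gives the robot as it stands.
- The arm moves only by the tool play_rows, never from a script. Its argument "steps" is a list that holds one entry, the list of rows, each a list of 4 numbers: the shift along the tool's x, y, z in m, then the turn about the tool's z in rad. In form: [[[tx, ty, tz, yaw], ...]]. A call has exactly 5 rows; each row shifts and turns the commanded pose from where the row before left it, along the tool's axes as they then stand; what a row does not reach is not made up. A row lasts 1/12 s, in which the tool goes at most 41.7 mm and 7.16 degrees, less where a joint would pass 70% of its speed; a pose out of reach is approached as far as the arm can. A call is refused whole if a number of a shift passes 0.0417 or a number of a turn 0.125, either way. A call with a gripper value outside its range is refused whole. "gripper" is the finger opening in m, from 0 to 0.0854, set as the call begins (left out, the last holds). The fingers move at their own pace and stop on an object; "squeeze" is the grip in N (left out, the last holds). Time passes only in rows, so rows that do not move let the fingers close, or fill a call up. It gives the time, the measured TCP pose, the force, the opening and the grip force at its end, in the units of the state.
- bot.get_obs(): the state, without advancing time (a new reading comes with each control period).
- bot.camera(name): name is "scene" or "side" or "wrist"; returns a dict with "img" (400x640x3 uint8, blue, green, red), "vfov" (degrees; the focal length in pixels is half the picture's height over the tangent of half this angle, whatever the lens; pixels are square), "cx", "cy" (the principal point, pixels), "D" ([k1, k2, p1, p2, k3] as OpenCV has them; the pictures are not rectified), "xyz" and "attitude" of the camera in the world. Camera axes: x right, y down, z forward; pixel columns grow to the right and rows downward; lengths in m; the calibration is good to about 2 mm. A picture is of the moment at which its call begins. There is no depth.
- bot.job_done(): hands the job in; it is judged then, once.
The state is a dict: "time": time; "q": joint angles; "qd": joint speeds; "joint_efforts": joint torques, N m; "ee_pos": TCP position; "tcp_rot": TCP orientation; "wrist_force": force on the tool from outside, world axes, zero at the start; "torque": the same for the moment, N m; "opening": finger opening in m; "grasp_force": force on a finger pad.
Only numpy, scipy, OpenCV 4.12 (cv2) and the standard library are available. Lean on these libraries where they do the work, as an engineer would, in place of code of your own. Each camera call takes 0.05 s, during which the arm holds its last target. There are 200 camera calls.

## Task

A fresh roll of labels stands on the dark square pad at the left side of the label printer (left as the robot sees it). Lift the printer's sprung cover, which has a bar handle on top, until the pointer on the cover's right side is level with a rib of the arc gauge beside it - the lower rib if the waiting roll is the small one, the upper rib if it is the large one - and finish while still holding the cover steadily there with the gripper, because it springs shut when let go. Leave the rolls and all the other loose things on the bench where they are.

Things in the scene. Friction and masses are not known exactly. Their poses are not given: they have to be found in the camera images.
- printer: Label printer fixed to the bench: grey box 220 mm deep (x), 160 mm wide (y), 103 mm high, with a white cover on top. Origin under its centre on the bench; x points from its front to its back, away from the robot (turned up to 0.3 rad either way), y to its left, z up. An aluminium arc gauge 12 mm wide and 4 mm thick stands upright at its right side (92 mm right of the middle), rising to about 270 mm above the bench.
- cover (a joint): Opening angle of the printer's cover, rad: 0 shut (the start), grows as the front edge rises, stop at 1.2. A hinge spring pulls it shut at all angles: about 0.4 N m at 0 and 1.0 N m at 0.8 rad, which with the cover's weight (about 0.25 kg) is about 4 to 7 N upward at the handle. The pointer is level with the lower rib at 0.40 and with the upper rib at 0.80.
- hinge (a point): Middle of the cover's hinge axis, at the printer's back upper edge: 95 mm behind the printer's centre, 105 mm above the bench. The axis lies along the printer's y; axes as the printer's.
- handle (a point): Centre of the cover's handle: a round steel bar, 12 mm in diameter, parallel to the hinge, on two posts 10 mm thick standing 100 mm apart (middle to middle). With the cover shut it is 170 mm in front of the hinge, 65 mm above it and so 170 mm above the bench; the bar's centre stands 45 mm clear of the cover's top, which is flat in front and behind. It turns about the hinge with the cover and is free to turn between the fingers.
- pointer (a point): Tip of the dark steel pointer, a 6 mm bar on the cover's right side, 193 mm from the hinge axis, 92 mm right of the middle. It moves along the inside of the arc gauge.
- mark_low (a point): Inner end of the lower rib of the arc gauge (a dark steel rib 5 mm thick, 18 mm wide and 26 mm long, pointing outward from the hinge): 0.40 rad above level, seen from the hinge, 196 mm from its axis.
- mark_high (a point): Inner end of the upper rib, like the lower one: 0.80 rad above level, seen from the hinge, 196 mm from its axis.
- pad (a point): Middle of the dark flat square pad, 130 mm wide, on the bench at the printer's left side (170 mm left and 20 mm in front of the printer's centre). One of the two label rolls stands on it, within 15 mm of its middle.
- large_roll_mid (a point): Centre of the large label roll: a white paper ring on end, 110 mm in diameter, 70 mm tall, 40 mm hole. Stands on the pad or far off on the right of the bench. Not to be moved.
- small_roll_mid (a point): Centre of the small label roll: a white paper ring on end, 58 mm in diameter, 70 mm tall, 26 mm hole. Stands on the pad or far off on the right of the bench. Not to be moved.
- tape_a: Brown tape roll, a ring lying flat close to the printer's right side, 100 mm in diameter, 50 mm tall; origin under its centre. Not to be moved.
- tape_b: Brown tape roll like tape_a, further back on the left. Not to be moved.
- tape_c: Clear tape roll, a ring lying flat, 104 mm in diameter, 48 mm tall, at the front left; origin under its centre. Not to be moved.
- phone: Phone lying flat at the front right, 160 x 75 x 9 mm; origin under its centre. Not to be moved.
- dispenser: Green bench tape dispenser on the left, 170 mm long (x), 70 mm wide, 102 mm high; origin under its centre. Not to be moved.
There are look-alikes about, which are no part of the job. Leave any green look-alike of the part that bears small_roll_mid alone.

How it is judged:
By the outcome, as a careful person would: the job done as asked, in the order asked, and still so for the second after the job is handed in, while the arm keeps its last pose, push and grip.
It also fails if it takes over 40 s, if anything falls off the work surface, if the arm or the gripper's body presses on something with over 40 N, if the wrist force passes 120 N, or if a joint passes its speed limit or range.

## Working session

There is one attempt and no reset: what is moved stays moved. The work goes in short steps, Python scripts to look and compute and a tool call to move; the robot and the scene stay as the last step left them, time stands still between calls to the robot, and variables do not carry over. Pictures are saved under pics/ and viewed, at most 10 in all, crops included, and the job is handed in when it is done.

Besides the shell and the picture viewer there is one more tool, called after "Request:" as name(argument=value, ...) on one line, values as JSON. play_rows: Moves the arm, as the interface text tells. Its arguments: {"type":"object","properties":{"steps":{"type":"array","items":{"type":"array","items":{"type":"array","items":{"type":"number"}}}},"gripper":{"type":"number"},"squeeze":{"type":"number"}},"required":["steps"]}

```bash
mkdir -p pics; cat > h.py <<'E'
import numpy as np, cv2
from scipy.spatial.transform import Rotation as R
from workcell import bot
def cam(n):
    c=bot.camera(n); f=200/np.tan(np.radians(c['vfov'])/2)
    c['K']=np.array([[f,0,c['cx']],[0,f,c['cy']],[0,0,1]]); c['D']=np.array(c['D'],float)
    c['R']=R.from_euler('xyz',c['attitude'],degrees=True).as_matrix(); c['xyz']=np.array(c['xyz']); return c
def ray(c,px):
    p=cv2.undistortPoints(np.array(px,float).reshape(-1,1,2),c['K'],c['D']).reshape(-1,2)
    d=np.c_[p,np.ones(len(p))]@c['R'].T
    return d/np.linalg.norm(d,axis=1)[:,None]
def onz(c,px,z):
    d=ray(c,px); return c['xyz']+d*((z-c['xyz'][2])/d[:,2])[:,None]
def proj(c,P):
    r=c['R'].T; return cv2.projectPoints(np.array(P,float).reshape(-1,1,3),cv2.Rodrigues(r)[0],-r@c['xyz'],c['K'],c['D'])[0].reshape(-1,2)
E
python3 - <<'E'
from h import *
a=cam('scene');b=cam('side')
for c,n in((a,'scene'),(b,'side')):
    cv2.imwrite(f'pics/{n}.png',c['img']); print(n,c['xyz'],c['attitude'],c['vfov'],c['D'])
E
```

```text
scene [1.09959223 0.57106639 1.23116296] [-1.43296661e+02  1.42659904e-01  1.32780910e+02] 54.60884896075444 [-0.04698543  0.          0.          0.          0.        ]
side [ 0.37348717 -0.79941882  1.23673761] [-141.61203889    0.52298943  -10.15411124] 53.42935833036259 [0.03428576 0.         0.         0.         0.        ]
```

View pics/scene.png

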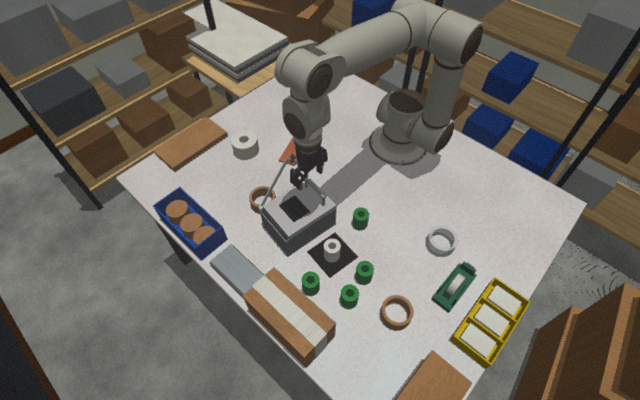

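View pics/side.png

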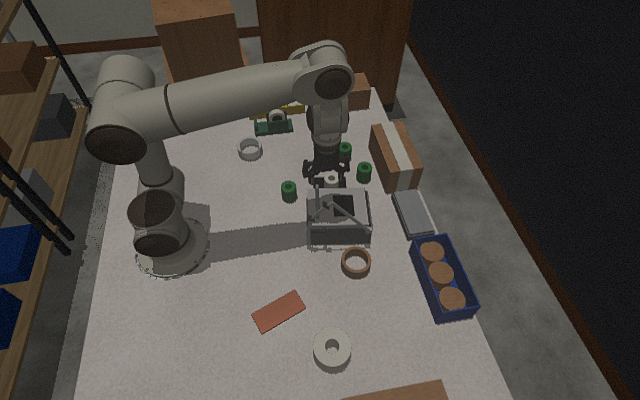

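Pad holds the small white roll (scene 332,250; side 331,180). The large one is far right (scene 245,145; side 332,348), and green look-alikes stand around the pad (scene 361,216; 365,270; 350,295; 311,282). So the target is the lower rib, 0.40 rad. Next, a close crop of the printer.

```bash
python3 - <<'E'
from h import *
a=cam('scene');b=cam('side');w=cam('wrist')
A=cv2.resize(a['img'][150:290,240:375],None,fx=2.9,fy=2.9,interpolation=cv2.INTER_CUBIC)
B=cv2.resize(b['img'][160:270,285:395],None,fx=3.6,fy=3.6,interpolation=cv2.INTER_CUBIC)
h=max(len(A),len(B)); o=np.zeros((h,A.shape[1]+B.shape[1],3),np.uint8)
o[:len(A),:A.shape[1]]=A;o[:len(B),A.shape[1]:]=B
print(A.shape,B.shape)
cv2.imwrite('pics/crop.png',o);cv2.imwrite('pics/w.png',w['img']);print(w['xyz'],w['attitude'],w['vfov'])
E
```

```text
(406, 392, 3) (396, 396, 3)
[0.54960268 0.066584   0.37462273] [ 1.64635333e+02  4.34017930e-02 -1.27909604e-02] 61.077047869411246
```

View pics/crop.png

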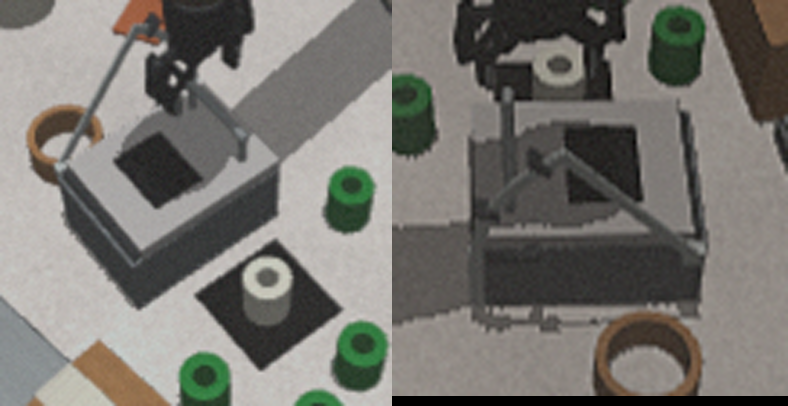

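View pics/w.png

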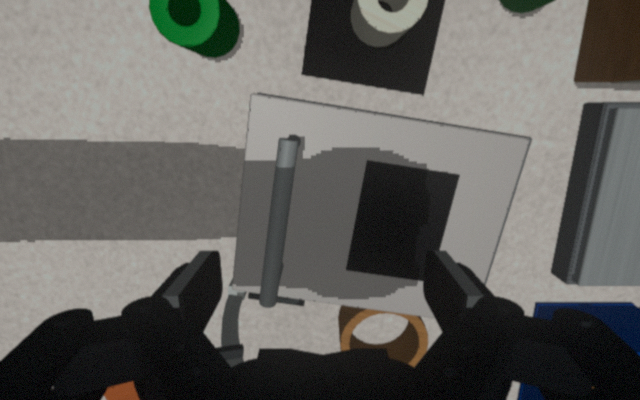

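The wrist view shows the bar from (288,140) to (267,303) and cover corners at (252,94), (530,137) and (234,287). I'll cast these onto their heights.

```bash
python3 - <<'E'
from h import *
w=cam('wrist');a=cam('scene')
e=onz(w,[(288,140),(267,303)],.170); print(e, np.linalg.norm(e[0]-e[1]), e.mean(0))
d=e[0]-e[1]; print('yaw bar',np.degrees(np.arctan2(-d[0],d[1])))
k=onz(w,[(252,94),(530,137),(234,287)],.125); print(k)
f=k[1]-k[0]; print('yaw cover',np.degrees(np.arctan2(f[1],f[0])), np.linalg.norm(f))
f=k[0]-k[2]; print('yaw cover front',np.degrees(np.arctan2(-f[0],f[1])), np.linalg.norm(f))
s=a['img']; m=(s.max(2)<60).astype(np.uint8); m[:232]=0;m[278:]=0;m[:,:305]=0;m[:,360:]=0
# pad corners by hand from crop (scene)
p=np.array([(196,294),(275,240),(341,310),(262,369)])/2.9+[240,150]
q=onz(a,p,.002);print('pad',q,q.mean(0))
# side top-view check of bar
o=bot.get_obs();print(o['ee_pos'],o['tcp_rot'],o['q'],o['time'],bot.hold_point_z)
Rm=R.from_euler('xyz',o['tcp_rot'],degrees=True).as_matrix();print(Rm.round(3))
for yaw in(-9,-7,-5):
  y=np.radians(yaw);c,s_=np.cos(y),np.sin(y)
  h=e.mean(0)[:2]+np.array([[c,-s_],[s_,c]])@[.17,0]; C=h-np.array([c,s_])*.095
  print(yaw,'centre',C,'pad pred',C+np.array([[c,-s_],[s_,c]])@[-.02,.17])
E
```

```text
[[ 0.52890546  0.04625409  0.17      ]
 [ 0.51152127 -0.06431288  0.17      ]] 0.11192526600478844 [ 0.52021336 -0.0090294   0.17      ]
yaw bar -8.935334596476691
[[ 0.49984588  0.07391388  0.125     ]
 [ 0.70064929  0.04394861  0.125     ]
 [ 0.47661184 -0.0781493   0.125     ]]
yaw cover -8.487439649151995 0.20302691021347977
yaw cover front -8.687153762947984 0.15382791985052155
pad [[0.65315912 0.08201429 0.002     ]
 [0.52970452 0.10209443 0.002     ]
 [0.54918256 0.22711284 0.002     ]
 [0.67188955 0.20828131 0.002     ]] [0.60098394 0.15487572 0.002     ]
[ 5.49949781e-01 -6.27046595e-06  2.31105647e-01] [-1.79980946e+02  1.80438287e-04  8.99981461e+01] [-5.59994691e-04  4.98806879e+00  1.00681173e+01  9.50991027e+01
 -1.80007990e-04  9.00012939e+01] 0.35 0.0187
[[ 0.  1. -0.]
 [ 1. -0. -0.]
 [-0. -0. -1.]]
-9 centre [ 0.59428999 -0.02076198] pad pred [0.60113008 0.15027372]
-7 centre [ 0.59465432 -0.0181696 ] pad pred [0.59552119 0.15300063]
-5 centre [ 0.59492797 -0.01556608] pad pred [0.58982055 0.15553013]
```

The printer yaw is about -8.7° (three edges agree), and the bar centre is (0.520, -0.009, 0.170). The pad position fits this. Moving above the bar and aligning.

Request:
play_rows(steps=[[[-0.005, -0.015, 0, 0], [-0.004, -0.015, 0, 0], [0, 0, 0, 0.076], [0, 0, 0, 0.076], [0, 0, 0.02, 0]]], gripper=0.085, squeeze=60)

```text
time: 0.77
ee_pos: [0.521, -0.0091, 0.2146]
tcp_rot: [179.7, -0.0, 81.0]
wrist_force: [1.4, -0.8, 0.8]
opening: 0.085
grasp_force: 0.0
```

```bash
python3 - <<'E'
from h import *
w=cam('wrist');cv2.imwrite('pics/w2.png',w['img'])
o=bot.get_obs();print(o['ee_pos'],o['tcp_rot'],o['wrist_force'])
print(proj(w,[[.5289,.0463,.17],[.5115,-.0643,.17]]))
E
```

```text
[ 0.51973106 -0.00904092  0.20863152] [-1.79928495e+02  1.06253080e-02  8.12234101e+01] [ 2.13568719  0.56587311 -2.93338381]
[[320.82044882 124.97248313]
 [321.23208161 306.0286915 ]]
```

View pics/w2.png

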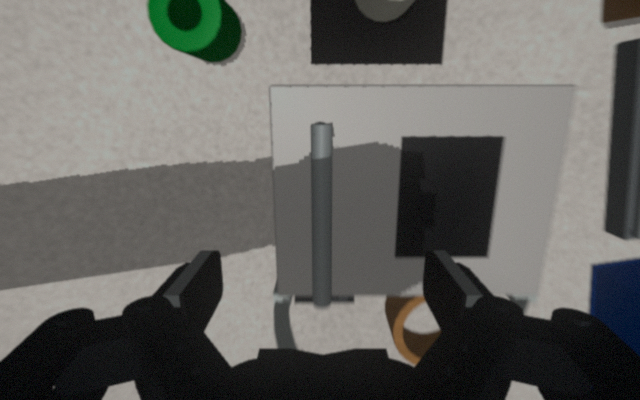

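The bar at (321,124)–(322,304) is vertical and centred between the fingers, as predicted. Lowering 60 mm, then closing.

Request:
play_rows(steps=[[[0, 0, 0.02, 0], [0, 0, 0.02, 0], [0, 0, 0.015, 0], [0, 0, 0.005, 0], [0, 0, 0, 0]]])

```text
time: 1.23
ee_pos: [0.5193, -0.009, 0.1502]
tcp_rot: [-179.9, 0.0, 81.3]
wrist_force: [-0.0, -0.4, -0.4]
opening: 0.0847
grasp_force: 0.0
```

Request:
play_rows(steps=[[[0, 0, 0, 0], [0, 0, 0, 0], [0, 0, 0, 0], [0, 0, 0, 0], [0, 0, 0, 0]]], gripper=0.0)

```text
time: 1.65
ee_pos: [0.5203, -0.009, 0.1519]
tcp_rot: [180.0, -0.0, 81.3]
wrist_force: [-0.9, -0.8, -0.3]
opening: 0.0249
grasp_force: 0.0
```

Request:
play_rows(steps=[[[0, 0, 0, 0], [0, 0, 0, 0], [0, 0, 0, 0], [0, 0, 0, 0], [0, 0, 0, 0]]])

```text
time: 2.07
ee_pos: [0.5205, -0.0091, 0.1516]
tcp_rot: [179.9, -0.0, 81.3]
wrist_force: [4.8, -1.3, 1.1]
opening: 0.0099
grasp_force: 58.5
```

Gripped (58 N). Lifting along the arc to 0.40 rad: 38.7 mm back and 61.1 mm up in total.

Request:
play_rows(steps=[[[0, 0.0027, -0.0067, 0], [0, 0.003, -0.0067, 0], [0, 0.0033, -0.0065, 0], [0, 0.0035, -0.0064, 0], [0, 0.0038, -0.0062, 0]]])

```text
time: 2.48
ee_pos: [0.5354, -0.0114, 0.1834]
tcp_rot: [-179.8, 0.0, 81.3]
wrist_force: [-1.2, 0.3, -6.4]
opening: 0.0097
grasp_force: 58.3
```

Request:
play_rows(steps=[[[0, 0.004, -0.006, 0], [0, 0.0043, -0.006, 0], [0, 0.0045, -0.0057, 0], [0, 0.0047, -0.0055, 0], [0, 0.0049, -0.0054, 0]]])

```text
time: 2.9
ee_pos: [0.557, -0.0148, 0.2131]
tcp_rot: [-179.8, 0.0, 81.3]
wrist_force: [-9.4, 0.5, -0.6]
opening: 0.0097
grasp_force: 58.4
```

Request:
play_rows(steps=[[[0, 0, 0, 0], [0, 0, 0, 0], [0, 0, 0, 0], [0, 0, 0, 0], [0, 0, 0, 0]]])

```text
time: 3.32
ee_pos: [0.5571, -0.0148, 0.2133]
tcp_rot: [-179.9, 0.0, 81.3]
wrist_force: [-8.9, 0.4, 1.2]
opening: 0.0098
grasp_force: 59.4
```

```bash
python3 - <<'E'
from h import *
a=cam('scene');b=cam('side');w=cam('wrist')
A=cv2.resize(a['img'][140:260,240:350],None,fx=3.6,fy=3.6,interpolation=cv2.INTER_CUBIC)
B=cv2.resize(b['img'][160:270,290:390],None,fx=3.9,fy=3.9,interpolation=cv2.INTER_CUBIC)
h=max(len(A),len(B)); o=np.zeros((h,A.shape[1]+B.shape[1],3),np.uint8)
o[:len(A),:A.shape[1]]=A;o[:len(B),A.shape[1]:]=B
cv2.imwrite('pics/crop2.png',o);cv2.imwrite('pics/w3.png',w['img'])
s=bot.get_obs();print(A.shape,s['ee_pos'],s['wrist_force'],s['torque'],s['opening'])
y=np.radians(-8.7);c,n=np.cos(y),np.sin(y);H=np.array([.5202+.17*c,-.009+.17*n,.105])
for r in(.193,.196,.209,.222):
  for t in(.3,.4,.5,.8):
    P=H+np.r_[np.array([[c,-n],[n,c]])@[-r*np.cos(t),-.092],r*np.sin(t)]
    print(r,t,proj(a,P).round(1),proj(b,P).round(1),proj(w,P).round(1))
E
```

```text
(432, 396, 3) [ 0.55712858 -0.01480163  0.21332143] [-10.20705234   0.77014559   0.65828313] [ 0.20034836  1.9567256  -0.01016004] 0.009924333839649507
0.193 0.3 [[301.4 170.8]] [[313.4 222.9]] [[246.8 346.6]]
0.193 0.4 [[299.6 168.4]] [[315.5 219.7]] [[251.1 366.5]]
0.193 0.5 [[297.5 166.3]] [[318.1 216.5]] [[259.5 388.8]]
0.193 0.8 [[288.4 162.3]] [[329.5 207.8]] [[318.9 471.8]]
0.196 0.3 [[302.  170.2]] [[312.5 222.7]] [[242.3 347.5]]
0.196 0.4 [[300.3 167.8]] [[314.6 219.5]] [[246.3 367.9]]
0.196 0.5 [[298.1 165.7]] [[317.3 216.3]] [[254.4 390.9]]
0.196 0.8 [[288.9 161.6]] [[328.8 207.4]] [[314.1 476.9]]
0.209 0.3 [[304.7 167.9]] [[308.7 222.2]] [[222.3 351.5]]
0.209 0.4 [[302.9 165.3]] [[310.8 218.7]] [[224.9 374. ]]
0.209 0.5 [[300.6 163. ]] [[313.6 215.3]] [[231.7 399.9]]
0.209 0.8 [[290.9 158.5]] [[325.9 205.7]] [[291.7 500.6]]
0.222 0.3 [[307.4 165.6]] [[304.8 221.6]] [[201.7 355.5]]
0.222 0.4 [[305.5 162.7]] [[307.  217.9]] [[202.4 380.5]]
0.222 0.5 [[303.1 160.3]] [[310.  214.2]] [[207.6 409.6]]
0.222 0.8 [[292.9 155.4]] [[323.  203.9]] [[266.2 527.5]]
```

View pics/crop2.png

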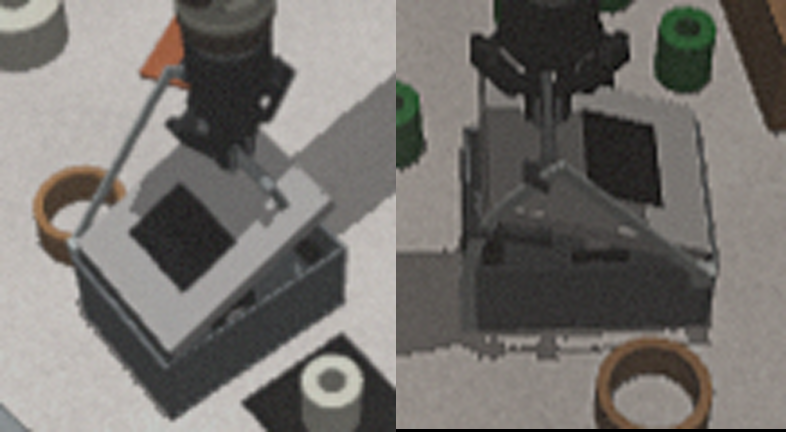

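View pics/w3.png

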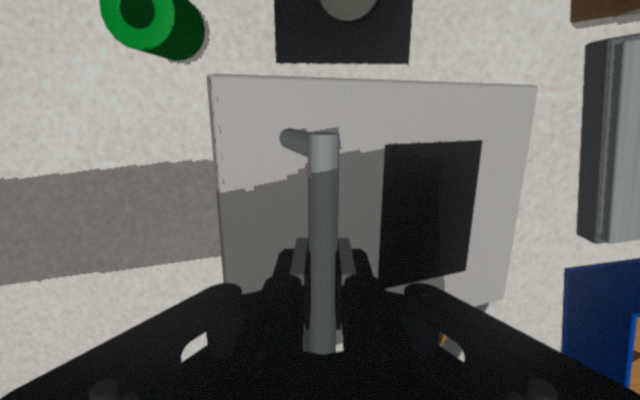

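Cover is raised; the pointer and lower rib are too small or hidden to compare directly in these views. I'll check the angle from the cover's left front top corner, wrist (210,76) and scene (~332,193).

```bash
python3 - <<'E'
from h import *
a=cam('scene');b=cam('side');w=cam('wrist')
y=np.radians(-8.7);c,n=np.cos(y),np.sin(y);Rp=np.array([[c,-n,0],[n,c,0],[0,0,1]])
H=np.array([.5202+.17*c,-.009+.17*n,.105])
k0=Rp.T@(np.array([.49985,.07391,.125])-H); print('shut corner',k0)
r0=np.hypot(k0[0],k0[2]);a0=np.arctan2(k0[2],-k0[0])
for nm,cc,px in(('w',w,(210,76)),('s',a,(240+332/3.6,140+197/3.6))):
    d=Rp.T@ray(cc,[px])[0]; o=Rp.T@(cc['xyz']-H); P=o+d*(k0[1]-o[1])/d[1]
    print(nm,P,'r',np.hypot(P[0],P[2]),r0,'theta',np.arctan2(P[2],-P[0])-a0)
o=bot.get_obs();print(o['time'],o['ee_pos'])
g=bot.get_obs()['ee_pos']; R_=R.from_euler('xyz',o['tcp_rot'],degrees=True).as_matrix()
B=np.array(g)-R_[:,2]*.0187; q=Rp.T@(B-H); print('grasp pt',q,'r',np.hypot(q[0],q[2]),'theta',np.arctan2(q[2],-q[0])-np.arctan2(.065,.17))
cv2.imwrite('pics/side3.png',cv2.resize(b['img'][190:240,290:350],None,fx=10,fy=10,interpolation=cv2.INTER_CUBIC))
E
```

```text
shut corner [-0.20265689  0.07887787  0.02      ]
w [-0.18353685  0.07887787  0.09048183] r 0.20462828793387103 0.20364138361414832 theta 0.3596534417277589
s [-0.18708604  0.07887787  0.08990507] r 0.20756711277582468 0.20364138361414832 theta 0.3496002495201726
3.6167 [ 0.55711995 -0.01482066  0.21332259]
grasp pt [-0.13258855 -0.00016611  0.12702256] r 0.18361495983583112 theta 0.3987602651815578
```

View pics/side3.png

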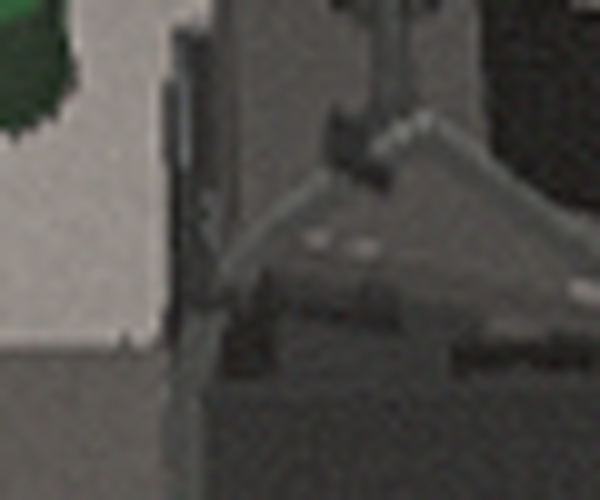

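The corner gives about 0.355 and the arm kinematics 0.399, so I need a better check. I'll project the expected pointer, rib and corner positions for several angles onto contrast-stretched views.

```bash
python3 - <<'E'
from h import *
a=cam('scene');b=cam('side');w=cam('wrist')
y=np.radians(-8.7);c,n=np.cos(y),np.sin(y);Rp=np.array([[c,-n,0],[n,c,0],[0,0,1]])
H=np.array([.5202+.17*c,-.009+.17*n,.105]); W=lambda P:H+np.array(P)@Rp.T
pol=lambda r,t,yy:W([-r*np.cos(t),yy,r*np.sin(t)])
bs=np.mean([cam('side')['img'].astype(float) for _ in range(6)],0); as_=np.mean([cam('scene')['img'].astype(float) for _ in range(6)],0)
def crop(im,x0,y0,w_,h_,s,g):
    o=np.clip(im[y0:y0+h_,x0:x0+w_]*g,0,255).astype(np.uint8); return cv2.resize(o,None,fx=s,fy=s,interpolation=cv2.INTER_CUBIC)
S1=crop(bs,297,195,48,40,8.3,2.2);S2=S1.copy()
C1=crop(as_,302,180,40,30,10,1.2);C2=C1[:, :].copy()
cols={.32:(0,0,255),.36:(0,255,255),.40:(0,255,0),.44:(255,0,255)}
def dot(im,p,x0,y0,s,col): cv2.circle(im,tuple(np.int32((p-[x0,y0]+.5)*s)),3,col,-1)
for t,col in cols.items():
    for r in(.193,.17): dot(S2,proj(b,pol(r,t,-.092))[0],297,195,8.3,col)
    a0=np.arctan2(.02,.2027)
    for yy in(.0789,):
        P=pol(.2036,t+a0,yy); dot(C2,proj(a,P)[0],302,180,10,col); print(t,'corner scene',proj(a,P).round(1),'wrist',proj(w,P).round(1),'bar end wrist',proj(w,pol(.182,t+.3652,.056)).round(1),'scene bar end',proj(a,pol(.182,t+.3652,.056)).round(1))
for m in(.4,.8):
    for r in(.196,.222): dot(S2,proj(b,pol(r,m,-.092))[0],297,195,8.3,(255,255,0))
print('shut corner scene pred',proj(a,pol(.2036,np.arctan2(.02,.2027),.0789)))
o=np.zeros((332+300,800,3),np.uint8);o[:332,:398]=S1;o[:332,400:798]=S2;o[332:632,:400]=C1;o[332:632,400:]=C2
cv2.imwrite('pics/cmp.png',o[:600])
print(bot.get_obs()['time'])
E
```

```text
0.32 corner scene [[331.9 196.2]] wrist [[210.   77.3]] bar end wrist [[302.2 131.8]] scene bar end [[317.  192.8]]
0.36 corner scene [[331.2 195.4]] wrist [[212.4  76. ]] bar end wrist [[313.7 132.9]] scene bar end [[315.8 192.5]]
0.4 corner scene [[330.3 194.6]] wrist [[215.8  74.6]] bar end wrist [[326.7 134.1]] scene bar end [[314.6 192.3]]
0.44 corner scene [[329.4 194. ]] wrist [[220.3  73.2]] bar end wrist [[341.5 135.3]] scene bar end [[313.3 192.1]]
shut corner scene pred [[335.30683886 204.42710058]]
4.3667
```

View pics/cmp.png

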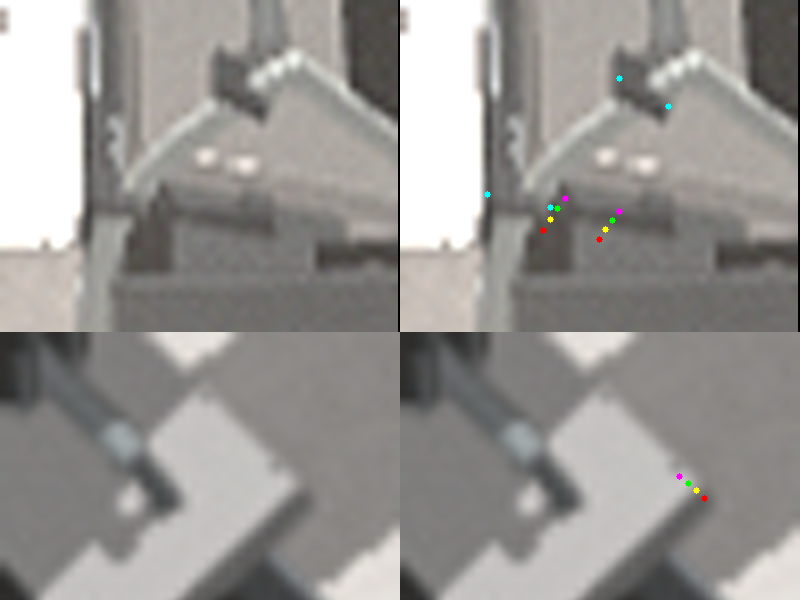

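In the averaged side view the pointer's tip (about 160,200 in the crop) lies on the 0.40 prediction and level with the lower rib. The bar column in the wrist view (323) gives about 0.39, and the arm displacement gives 0.396–0.399. The coarse corner estimate was poorly conditioned, so I trust 0.40. The hold is steady; handing in.

```bash
python3 - <<'E'
from workcell import bot
o=bot.get_obs();print(o['time'],o['ee_pos'],o['grasp_force'],max(map(abs,o['qd'])))
print(bot.job_done())
E
```

```text
4.3667 [ 0.5571204  -0.01481241  0.21330645] 59.44509744644165 0.07938049414230562
the job is handed in; nothing more can be done
None
```

The small roll was waiting on the pad, so I lifted the cover to the lower rib (about 0.40 rad by arm position and the side camera; one rough corner estimate read about 0.355) and handed the job in with the gripper holding it steady; I moved none of the loose things.

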